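# Lay out a biscuit-decorating set on the paddle board

## Robot

A 7-joint arm with a two-finger parallel gripper is mounted at the origin on the work surface. World frame = base frame: x ahead of the robot, y to its left, z up, the work surface at z = 0. Lengths are in m, angles in rad, forces in N, time in s.
With the tool pointing down it reaches from about 0.4 to 0.85 m from the base axis. Payload 10.4 kg.
Tool frame: the origin (TCP) lies on the centre line of the jaws, within the pads' length; the fingertips stand r.tip_extent ahead of it and the grasp point (between the pads) lies 3 mm ahead of it (r.tip_extent is the distance from the TCP to the fingertips, in m); z points along the fingers, y is the direction in which the jaws open and shut (so a half turn about z gives the same grasp; the last joint's range is limited). The gripper opens to 87 mm and grips with 3 to 60 N. Pads are 19 mm wide; open, the fingers measure 117 mm over their backs; the gripper's body (75 mm by 190 mm) begins 51 mm behind the grasp point.
Start: joints at [-1.25, 0.332, -0.065, 1.46, 0.022, 1.35, -0.088], TCP at [0.211, 0.588, 0.245] pointing down, gripper open.
Joint ranges: [-2.6, 2.6], [-0.5, 2.12], [-1.47, 1.34], [0.16, 2.42], [-1.27, 4.41], [0.06, 2.06], [-2.6, 2.6]. Speed limits (rad/s): [2.22, 2.22, 2.79, 2.79, 3.14, 3.14, 3.14].

## Interface

Orientations are given as a unit quaternion [x, y, z, w].
In Python, from bench import r gives the robot as it stands. The module is installed in compiled form; this text tells all that it offers.
- The arm moves only by the shell command python3 -m jog 'ROWS' [FORCE]. ROWS is JSON, a list of rows, each a list of 5 numbers: the shift along the tool's x, y, z in cm, then the turn about the tool's z in rad, then the closure, from 0 (fully open) to 1 (shut). A call has exactly 10 rows; each row shifts and turns the pose as measured when the row begins, along the tool's axes as they then stand; what a row does not reach is not made up. A row lasts 1/10 s, in which the tool goes at most 50 mm and 8.59 degrees, less where a joint would pass 70% of its speed; a pose out of reach is approached as far as the arm can. A call with a gripper value outside its range is refused whole. The fingers move at their own pace and stop on an object; FORCE is the grip in N (left out, the last holds). Time passes only in rows, so rows that do not move let the fingers close, or fill a call up. It gives the time, the measured TCP pose, the force and the opening at its end, in the units of the state.
- r.read_state(): the state, without advancing time (a new reading comes with each control period).
- r.camera(name): name is "scene" or "top" or "wrist"; returns a dict with "pixels" (384x512x3 uint8, red, green, blue), "fx", "fy", "cx", "cy" (pixels), "k1" (the pictures are not rectified: a ray, as slopes to the right and down, at radius r is drawn at 1 + k1 r^2 times it, then the intrinsics apply), "camera_from_world" (4x4, takes a point from world to camera coordinates). Camera axes: x right, y up, looking along -z (the intrinsics and any distortion apply to the point x, -y, -z); pixel columns grow to the right and rows downward; lengths in m; the calibration is good to about 2 mm. A picture is of the moment at which its call begins. There is no depth.
- r.close_job(): hands the job in, once; it reports no verdict.
The state is a dict: "time": time; "joint_positions": joint angles; "joint_vel": joint speeds; "joint_torque": joint torques, N m; "ee_pos": TCP position; "eef_rot": TCP orientation; "ft_force": force on the tool from outside, world axes, zero at the start; "torque": the same for the moment, N m; "width": finger opening in m.
Only numpy, scipy, OpenCV 4.12 (cv2) and the standard library are available. Lean on these libraries where they do the work, as an engineer would, in place of code of your own. Each camera call takes 0.05 s, during which the arm holds its last target. There are 200 camera calls.

## Task

Lay out the decorating set on the wooden paddle board for the next pupil, everything upright and centred on its ring: the lidded glass jar on the ring nearest the board's handle, the white pot on the ring at the opposite end, and the round steel cutter on the ring between them, with the wooden stamp standing on the board inside the cutter. Let go of everything and leave the star cutter and the gingerbread man where they lie.

Things in the scene. Friction and masses are not known exactly. Their poses are not given: they have to be found in the camera images.
- paddle: Flat wooden paddle, fixed, any yaw: 264 (x) x 112 (y) x 12 mm, with a handle 34 mm wide, 12 thick, running on from its +x end to x = 195 mm. Three dark drawn rings, 80 mm across, flush with the top, are centred at x = +90 (nearest the handle), 0 and -90 mm (opposite end), y = 0. Origin: underside, below the middle ring; top at z = 12 mm; z up.
- jar: Closed amber glass jar with a steel lid, round, 50 mm in diameter up to 45 mm height, then a sloping shoulder, the lid 45 mm in diameter from 59 to 75 mm (the top), about 0.16 kg. Origin: centre of its underside; z up along its axis.
- pot: Empty open white ceramic pot, round, tapering from 62 mm outer diameter at the rim to 50 mm at the foot, 45 mm tall, wall 4 mm, about 0.14 kg. Origin: centre of its underside; z up along its axis.
- cutter: Plain round biscuit cutter: a steel ring open at both ends, outer diameter 66 mm, inner diameter 61 mm, 35 mm tall, about 0.06 kg, stiff enough to be gripped across its full width. Origin: centre of its lower rim; z up along its axis.
- stamp: Dark wooden biscuit stamp standing on its round foot, 42 mm in diameter and 14 mm thick, with a thin neck and an upright round handle 24 mm in diameter from 44 to 72 mm above the underside; 74 mm tall in all, about 0.07 kg. Origin: centre of its underside; z up along its axis.
- star: Bystander to leave alone: loose steel star-shaped cutter, five points, 72 mm across, 22 mm tall. Origin: centre of its lower rim.
- biscuit: Bystander to leave alone: loose brown gingerbread man lying flat, 88 mm long, 62 mm over the arms, 10 mm thick. Origin: underside, about the middle of its body; x towards its head.
There are look-alikes about, which are no part of the job. Leave any pink or red look-alike of the jar alone.

How it is judged:
At the end, for the whole second after the job is handed in: Jar on the ring by the handle, pot on the opposite ring, cutter on the middle ring, each centred within 13 mm along and across the board; stamp inside the cutter, centres within 13 mm; all four standing on the board, upright within 0.1 rad, released and at rest (x of jar in the frame of paddle between 0.077 and 0.103 m and y of jar in the frame of paddle between -0.013 and 0.013 m and x of pot in the frame of paddle between -0.103 and -0.077 m and y of pot in the frame of paddle between -0.013 and 0.013 m and x of cutter in the frame of paddle between -0.013 and 0.013 m and y of cutter in the frame of paddle between -0.013 and 0.013 m and horizontal distance between stamp and cutter below 0.013 m and z of jar in the frame of paddle between 0.008 and 0.016 m and angle between each of jar, pot, cutter, stamp's own z axis and vertical below 0.1 rad and linear speed of each of jar, pot, cutter, stamp below 0.02 m/s and z of pot in the frame of paddle between 0.008 and 0.016 m and z of cutter in the frame of paddle between 0.008 and 0.016 m and z of stamp in the frame of paddle between 0.008 and 0.016 m); the robot touches nothing.
It fails at once if the star cutter is moved by more than 20 mm (distance of star from where it was at the start of the episode above 0.02 m).
It fails at once if the gingerbread man is moved by more than 20 mm (distance of biscuit from where it was at the start of the episode above 0.02 m).
It also fails if it takes over 109 s, if anything falls off the work surface, if the arm or the gripper's body presses on something with over 40 N, if the wrist force passes 120 N, or if a joint passes its speed limit or range.

## Working session

There is one attempt and no reset: what is moved stays moved. The work goes in short steps, Python scripts to look and compute and a shell command to move; the robot and the scene stay as the last step left them, time stands still between calls to the robot, and variables do not carry over. Pictures are saved under pics/ and viewed, about 12 in all and at most 16, crops included, and the job is handed in when it is done.

```bash
mkdir -p pics; cat > h.py <<'E'
import numpy as np, cv2
from bench import r
from scipy.spatial.transform import Rotation as R
def snap(name,fn):
    c=r.camera(name); cv2.imwrite('pics/'+fn+'.png',c['pixels'][:,:,::-1]); np.save('pics/'+fn+'.npy',{k:c[k] for k in c},allow_pickle=True); return c
def load(fn): return np.load('pics/'+fn+'.npy',allow_pickle=True).item()
def ray(c,u,v):
    d=np.array([(u-c['cx'])/c['fx'],(v-c['cy'])/c['fy']]); s=d.copy()
    for _ in range(20): s=d/(1+c['k1']*(s@s))
    M=c['camera_from_world']; A=M[:3,:3]; o=-A.T@M[:3,3]; return o,A.T@np.array([s[0],-s[1],-1])
def at(c,u,v,z):
    o,d=ray(c,u,v); return o+d*(z-o[2])/d[2]
def proj(c,p):
    q=c['camera_from_world']@np.append(p,1); s=np.array([q[0],-q[1]])/-q[2]; s=s*(1+c['k1']*(s@s)); return s*[c['fx'],c['fy']]+[c['cx'],c['cy']]
def plan(p,jaw=None):
    "shift in tool axes (cm) to world point p; turn to set jaw (tool y) world angle"
    s=r.read_state(); Q=R.from_quat(s['eef_rot']).as_matrix(); d=Q.T@(np.array(p)-s['ee_pos'])*100
    y=Q[:,1]; a=np.arctan2(y[1],y[0]); t=None
    if jaw is not None: t=-(((jaw-a)+np.pi/2)%np.pi-np.pi/2)
    print('tcp',np.round(s['ee_pos'],4),'tilt',np.round(Q[:,2],3),'x',np.round(Q[:,0],3),'shift cm',np.round(d,2),'turn',t,'w',round(float(s['width']),4),'j',np.round(s['joint_positions'],2),'t',s['time'])
E
python3 - <<'E'
from h import *
for n in('scene','top','wrist'):
    c=snap(n,n+'0'); M=c['camera_from_world']; print(n,c['fx'],c['k1'],-M[:3,:3].T@M[:3,3])
a=[cv2.imread('pics/%s0.png'%n) for n in('scene','top')]
cv2.imwrite('pics/t0.png',cv2.resize(a[1],(800,600))); cv2.imwrite('pics/s0.png',cv2.resize(a[0],(800,600)))
plan([0,0,0]); print(r.tip_extent)
E
```

```text
scene 426.36961698000164 0.023522805703389358 [ 1.29100207 -0.42286508  1.0743036 ]
top 352.8972967234704 -0.03995648552853442 [0.43728417 0.03301688 0.91336327]
wrist 267.2260200112823 -0.015873170922775817 [0.14813401 0.61090787 0.38415286]
tcp [0.2106 0.5882 0.244 ] tilt [-0.    -0.001 -1.   ] x [-0.942  0.337 -0.   ] shift cm [ 1.000e-02 -6.245e+01  2.446e+01] turn None w 0.0872 j [-1.25  0.33 -0.06  1.46  0.02  1.35 -0.09] t 0.15
0.022
```

View pics/t0.png

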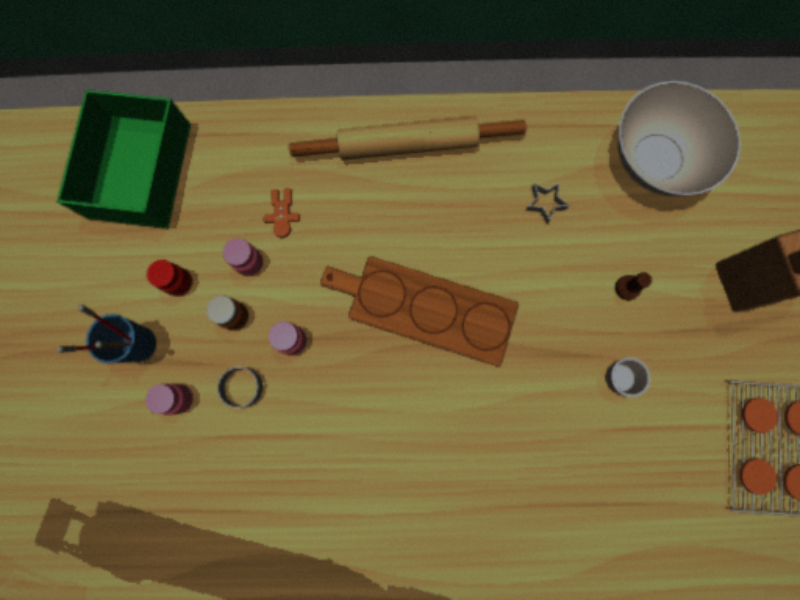

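View pics/s0.png

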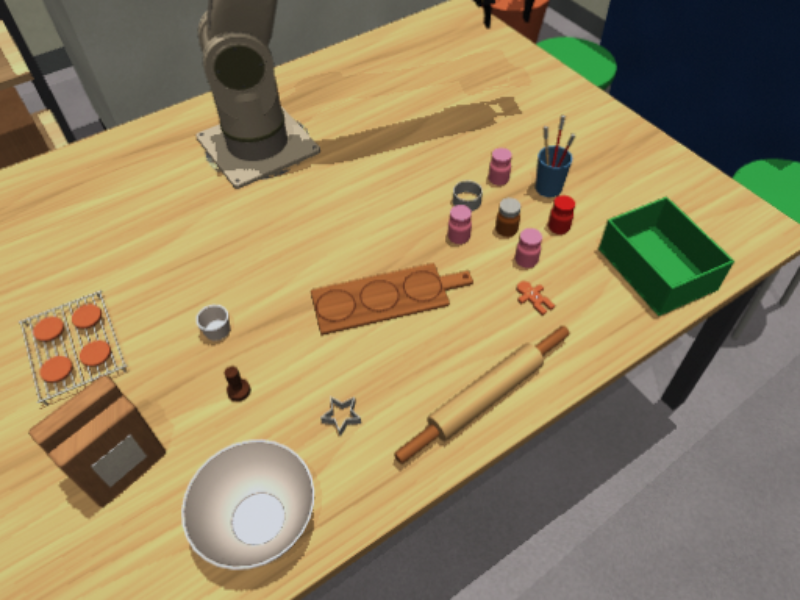

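Top view (800×600): the amber jar with the grey lid is at (225,311). The pink ones at (241,255), (287,338) and (168,400) and the red one at (166,277) are look-alikes. The cutter is at (240,387), the pot at (629,377), the stamp at (630,287), and the board's handle points left. I'll confirm in an enlarged crop.

```bash
python3 - <<'E'
from h import *
a=cv2.imread('pics/top0.png')
b=np.vstack([cv2.resize(a[145:265,90:210],None,fx=4,fy=4,interpolation=3)]); 
d=cv2.resize(a[170:260,380:425],None,fx=5.3333,fy=5.3333,interpolation=3)
cv2.imwrite('pics/c1.png',np.hstack([b,d]))
c=load('top0')
S=.64
def P(n,u,v,z): print(n,np.round(at(c,u*S,v*S,z),4))
P('jarlid',224,310,.075);P('cutter',240,387,.0175);P('pot rim',629,377,.045);P('stamp top',643,280,.073);P('stamp foot',627,290,.007)
rg=[at(c,u*S,v*S,.012) for u,v in((382,293),(433,310),(487,327))]
print(np.round(rg,4),np.linalg.norm(rg[0]-rg[1]),np.linalg.norm(rg[1]-rg[2]),np.arctan2(*(rg[0]-rg[2])[[1,0]]))
for n,u,v,z in(('pinkA',241,250,.075),('pinkB',287,336,.075),('pinkC',166,399,.075),('red',163,274,.075),('star',547,202,.022),('man',282,213,.01)): P(n,u,v,z)
E
```

```text
jarlid [0.5725 0.3108 0.075 ]
cutter [0.4551 0.2993 0.0175]
pot rim [ 0.458  -0.3177  0.045 ]
stamp top [ 0.6064 -0.3419  0.073 ]
stamp foot [ 0.6032 -0.3427  0.007 ]
[[ 0.6059  0.0674  0.012 ]
 [ 0.5755 -0.0165  0.012 ]
 [ 0.5454 -0.1043  0.012 ]] 0.08922291554856517 0.09282027877653876 1.2320696797960484
pinkA [0.668  0.2871 0.075 ]
pinkB [0.5302 0.2117 0.075 ]
pinkC [0.4375 0.3954 0.075 ]
red [0.632  0.4106 0.075 ]
star [ 0.7548 -0.2147  0.022 ]
man [0.75   0.2378 0.01  ]
```

View pics/c1.png

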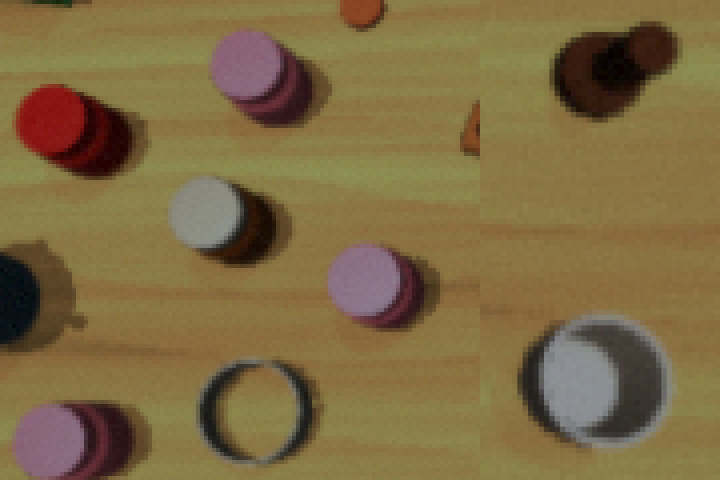

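Confirmed: the only amber jar with a steel lid is at crop (206,214), with the cutter at (254,411), the pot at (605,381) and the stamp foot at (598,75).

```bash
python3 - <<'E'
from h import *
c=load('top0')
for n,u,v,z in(('jar',90+206/4,145+214/4,.075),('cutter',90+254/4,145+411/4,.03),('pot',380+125/5.333,170+381/5.333,.045),('foot',380+118/5.333,170+75/5.333,.01),('sttop',380+172/5.333,170+50/5.333,.073)): print(n,np.round(at(c,u,v,z),4))
j=at(c,90+206/4,145+214/4,.075); plan([j[0],j[1],.29],-.339)
E
```

```text
jar [0.5724 0.3153 0.075 ]
cutter [0.4547 0.2958 0.03  ]
pot [ 0.4576 -0.3198  0.045 ]
foot [ 0.6066 -0.344   0.01  ]
sttop [ 0.6059 -0.3437  0.073 ]
tcp [0.2106 0.5882 0.244 ] tilt [-0.    -0.001 -1.   ] x [-0.942  0.337 -0.   ] shift cm [-43.26 -13.5   -4.59] turn 1.5660687202981816 w 0.0872 j [-1.25  0.33 -0.06  1.46  0.02  1.35 -0.09] t 0.15
```

```bash
python3 -m jog '[[0,0,-3,0,0],[-1,0,-2,0,0],[-4.5,-1.4,-1,0,0],[-4.5,-1.4,0,0,0],[-4.5,-1.4,0,0,0],[-4.5,-1.4,0,0,0],[-4.5,-1.4,0,0,0],[-4.5,-1.4,0,0,0],[-4.5,-1.4,0,0,0],[-4.5,-1.4,0,0,0]]' 15; python3 -m jog '[[0,0,0,0.15,0],[0,0,0,0.15,0],[0,0,0,0.15,0],[0,0,0,0.15,0],[0,0,0,0.15,0],[0,0,0,0.15,0],[0,0,0,0.15,0],[0,0,0,0.15,0],[0,0,0,0.15,0],[0,0,0,0.15,0]]'; python3 -c "
from h import *
plan([.5724,.3153,.18],-.339)"
```

```text
time: 1.15
ee_pos: [0.5249, 0.3562, 0.3027]
eef_rot: [0.163, 0.987, -0.002, -0.002]
ft_force: [1.1, 1.1, -0.4]
width: 0.087
time: 2.15
ee_pos: [0.5318, 0.3457, 0.2983]
eef_rot: [0.794, 0.608, -0.007, 0.002]
ft_force: [0.2, 0.4, -0.4]
width: 0.087
tcp [0.5318 0.3457 0.2983] tilt [-0.008 -0.012 -1.   ] x [ 0.259  0.966 -0.013] shift cm [-1.72  4.77 11.84] turn 0.0765378862906907 w 0.087 j [-0.92  0.35  0.37  1.36 -0.12  1.47 -0.83] t 2.15
```

```bash
python3 -m jog '[[-0.4,1,2,0.08,0],[-0.4,1,2,0,0],[-0.4,1,2,0,0],[-0.4,1,2,0,0],[-0.2,0.7,2,0,0],[0,0,1.7,0,0],[0,0,0,0,0],[0,0,0,0,0],[0,0,0,0,0],[0,0,0,0,0]]'; python3 -c "
from h import *
plan([.5724,.3153,.033],-.339); c=snap('wrist','w1')
cv2.imwrite('pics/w1b.png',cv2.resize(cv2.imread('pics/w1.png'),(640,480)))
print(proj(c,[.5724,.3153,.075])*1.25)"
```

```text
time: 3.15
ee_pos: [0.5699, 0.3119, 0.1775]
eef_rot: [0.819, 0.573, -0.007, 0.002]
ft_force: [-0.1, -0.3, -0.2]
width: 0.0869
tcp [0.5699 0.3119 0.1775] tilt [-0.009 -0.012 -1.   ] x [ 0.343  0.939 -0.014] shift cm [ 0.61  0.19 14.45] turn -0.010782071705818908 w 0.0869 j [-0.85  0.45  0.38  1.48 -0.16  1.25 -0.81] t 3.15
[322.50934406 239.13268704]
```

View pics/w1b.png

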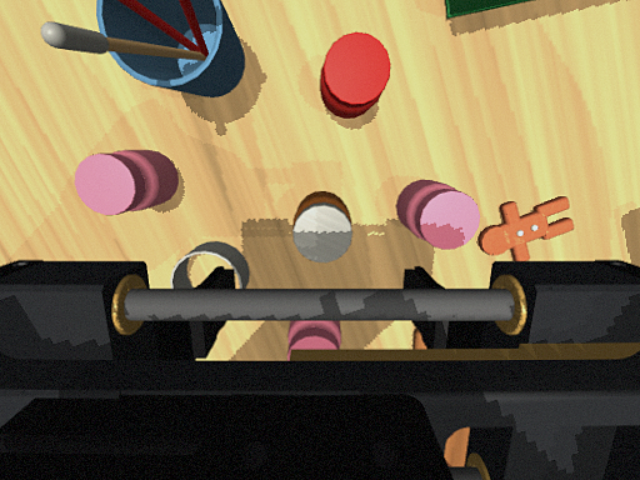

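The amber jar's lid is centred at about (322,232), 7 px from where I predicted. The pinks are clear on both sides of the fingers.

```bash
python3 -c "
from h import *
c=load('w1'); p=at(c,322/1.25,232.5/1.25,.075); print(p)
q=at(c,212/1.25,268/1.25,.033);print('cutter?',q)
plan([(p[0]+.5724)/2,(p[1]+.3153)/2,.035],-.339)"
```

```text
[0.57377991 0.32023518 0.075     ]
cutter? [0.46592524 0.31349156 0.033     ]
tcp [0.5699 0.3121 0.1776] tilt [-0.009 -0.012 -1.   ] x [ 0.342  0.939 -0.014] shift cm [ 0.85  0.17 14.25] turn -0.010672951571926603 w 0.087 j [-0.85  0.45  0.38  1.48 -0.16  1.25 -0.81] t 3.2
```

```bash
python3 -m jog '[[0.5,0.2,1,0,0],[0.4,0,2.3,0,0],[0,0,2.3,0,0],[0,0,2.3,0,0],[0,0,2.3,0,0],[0,0,2,0,0],[0,0,1.7,0,0],[0,0,0.5,0,0],[0,0,0,0,0],[0,0,0,0,0]]'; python3 -c "
from h import *
plan([.573,.3178,.035],-.339)"
```

```text
time: 4.2
ee_pos: [0.5763, 0.3236, 0.0282]
eef_rot: [0.818, 0.575, -0.003, 0.002]
ft_force: [-0.0, -0.1, 0.6]
width: 0.0868
tcp [0.5763 0.3236 0.0282] tilt [-0.004 -0.006 -1.   ] x [ 0.34   0.94  -0.007] shift cm [-0.67 -0.12 -0.67] turn -0.0077616509690641156 w 0.0868 j [-0.83  0.62  0.33  1.57 -0.23  0.99 -0.77] t 4.2
```

```bash
python3 -m jog '[[-0.3,0,-0.4,0,0],[-0.2,0,-0.3,0,0],[0,0,0,0,0.2],[0,0,0,0,0.5],[0,0,0,0,0.8],[0,0,0,0,0.8],[0,0,0,0,0.8],[0,0,0,0,0.8],[0,0,0,0,0.8],[0,0,0,0,0.8]]' 25; python3 -m jog '[[0,0,-1,0,0.8],[0,0,-2,0,0.8],[0,0,-2,0,0.8],[0,0,-2,0,0.8],[0,0,-2,0,0.8],[0,0,-2,0,0.8],[0,0,-1,0,0.8],[0,0,0,0,0.8],[0,0,0,0,0.8],[0,0,0,0,0.8]]'; python3 -c "
from h import *
plan([.606,.068,.15],-.339); c=snap('wrist','w2');c=snap('top','t2')
a=cv2.imread('pics/w2.png');b=cv2.imread('pics/t2.png')[150:260,200:340]
b=cv2.resize(b,None,fx=3.1,fy=3.1,interpolation=3)
a=cv2.resize(a,(352,264)); o=np.zeros((620,800,3),np.uint8)
o[:264,:352]=a;o[264:264+b.shape[0],:b.shape[1]]=b;cv2.imwrite('pics/m2.png',o[:610]);print(b.shape)"
```

```text
time: 5.2
ee_pos: [0.5758, 0.319, 0.0385]
eef_rot: [0.819, 0.574, -0.001, 0.002]
ft_force: [-0.6, -0.1, 1.7]
width: 0.0495
time: 6.2
ee_pos: [0.5746, 0.3186, 0.164]
eef_rot: [0.819, 0.574, -0.003, 0.002]
ft_force: [0.4, -0.2, -2.3]
width: 0.0491
tcp [0.5746 0.3186 0.164 ] tilt [-0.003 -0.006 -1.   ] x [ 0.341  0.94  -0.007] shift cm [-22.48  11.49   1.55] turn -0.008627430209103615 w 0.0491 j [-0.85  0.47  0.37  1.48 -0.17  1.23 -0.8 ] t 6.2
(341, 434, 3)
```

View pics/m2.png

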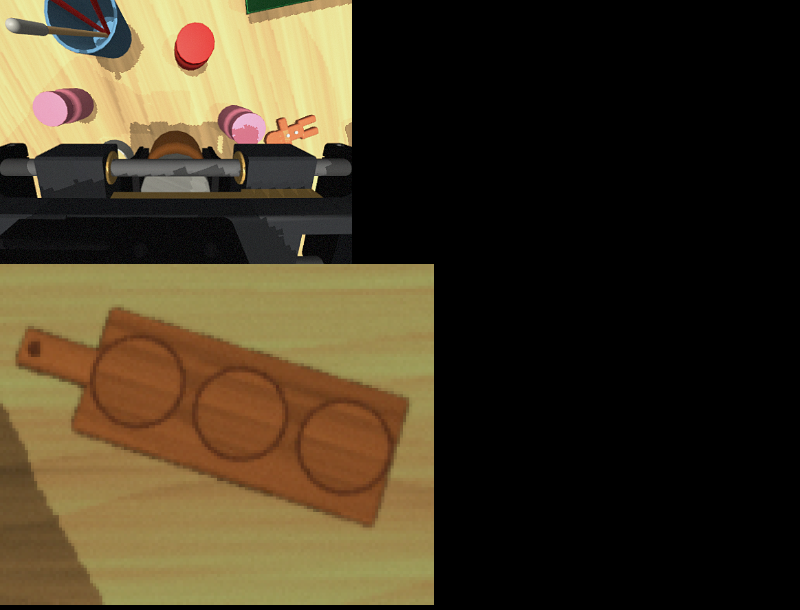

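Jar held at 49 mm opening. The rings in the crop are at (137,117), (240,150) and (345,183) once the crop's own offset is removed.

```bash
python3 -c "
from h import *
c=load('t2')
rg=np.array([at(c,199.7+u/3.1,149.7+v/3.1,.012) for u,v in((137.5,117),(240,150),(345,182.5))])
ax=(rg[0]-rg[2])/np.linalg.norm(rg[0]-rg[2]); m=rg.mean(0); print(rg,np.linalg.norm(np.diff(rg,axis=0),axis=1),np.arctan2(ax[1],ax[0]))
for k in(.09,0,-.09): print(np.round(m+k*ax,4))
p=m+.09*ax; plan([p[0],p[1],.15],np.arctan2(ax[1],ax[0])-np.pi/2)"
```

```text
[[ 0.60608673  0.06851465  0.012     ]
 [ 0.57629763 -0.01650398  0.012     ]
 [ 0.54723622 -0.10259697  0.012     ]] [0.09008639 0.09086566] 1.2395388166836634
[0.6058 0.0682 0.012 ]
[ 0.5765 -0.0169  0.012 ]
[ 0.5473 -0.102   0.012 ]
tcp [0.5744 0.3185 0.1637] tilt [-0.004 -0.007 -1.   ] x [ 0.341  0.94  -0.008] shift cm [-22.45  11.48   1.53] turn -0.016300865411879473 w 0.0494 j [-0.85  0.47  0.37  1.48 -0.17  1.23 -0.8 ] t 6.3
```

```bash
python3 -m jog '[[-1.5,0.8,0,0,0.8],[-3,1.5,0,0,0.8],[-3,1.5,0,0,0.8],[-3,1.6,0,0,0.8],[-3,1.6,0,0,0.8],[-3,1.6,0,0,0.8],[-3,1.5,0,0,0.8],[-2,1,0,0,0.8],[-1,0.4,0,0,0.8],[0,0,0,0,0.8]]'; python3 -c "
from h import *
plan([.6058,.0682,.0515],1.2395-np.pi/2)"
```

```text
time: 7.3
ee_pos: [0.6035, 0.0468, 0.1604]
eef_rot: [0.82, 0.572, -0.008, 0.002]
ft_force: [-0.1, 1.0, -0.6]
width: 0.0497
tcp [0.6035 0.0468 0.1604] tilt [-0.011 -0.013 -1.   ] x [ 0.345  0.938 -0.016] shift cm [ 2.26 -0.46 10.86] turn -0.02116039447792395 w 0.0497 j [-0.54  0.38  0.48  1.63 -0.17  1.19 -0.38] t 7.3
```

```bash
python3 -m jog '[[0.7,-0.1,1,0,0.8],[0.7,-0.2,2,0,0.8],[0.5,-0.1,2,0,0.8],[0,0,2,0,0.8],[0,0,1.5,0,0.8],[0,0,0.7,0,0.8],[0,0,0,0,0.8],[0,0,0,0,0.8],[0,0,0,0,0.8],[0,0,0,0,0.8]]'; python3 -c "
from h import *
plan([.6058,.0682,.0515],1.2395-np.pi/2)"
```

```text
time: 8.3
ee_pos: [0.6045, 0.0797, 0.062]
eef_rot: [0.816, 0.578, -0.007, -0.0]
ft_force: [0.5, 0.4, -1.6]
width: 0.0491
tcp [0.6045 0.0797 0.062 ] tilt [-0.011 -0.007 -1.   ] x [ 0.332  0.943 -0.011] shift cm [-1.03  0.51  1.06] turn -0.0076861165289452416 w 0.0491 j [-0.55  0.49  0.43  1.7  -0.23  1.01 -0.38] t 8.3
```

```bash
python3 -m jog '[[-0.4,0.2,0,0,0.8],[-0.3,0.2,0,0,0.8],[0,0,0,0,0.8],[0,0,0.3,0,0.8],[0,0,0.2,0,0.8],[0,0,0.2,0,0.8],[0,0,0,0,0.8],[0,0,0,0,0.8],[0,0,0,0,0.8],[0,0,0,0,0.8]]'; python3 -c "
from h import *
plan([.6058,.0682,.0505],1.2395-np.pi/2)"
```

```text
time: 9.3
ee_pos: [0.6068, 0.0705, 0.0558]
eef_rot: [0.817, 0.577, -0.006, 0.0]
ft_force: [0.2, -0.2, -2.1]
width: 0.0495
tcp [0.6068 0.0705 0.0558] tilt [-0.009 -0.007 -1.   ] x [ 0.333  0.943 -0.009] shift cm [-0.25 -0.02  0.53] turn -0.008764414843106305 w 0.0495 j [-0.53  0.5   0.43  1.7  -0.23  1.   -0.36] t 9.3
```

```bash
python3 -m jog '[[-0.2,0,0.2,0,0.8],[0,0,0.2,0,0.8],[0,0,0.1,0,0.8],[0,0,0,0,0.8],[0,0,0,0,0.8],[0,0,0,0,0.8],[0,0,0,0,0.8],[0,0,0,0,0.8],[0,0,0,0,0.8],[0,0,0,0,0.8]]'
```

```text
time: 10.3
ee_pos: [0.6062, 0.0685, 0.0506]
eef_rot: [0.817, 0.577, -0.005, 0.0]
ft_force: [0.1, -0.1, 0.0]
width: 0.0491
```

The load has gone to the board, so I'll release, rise, and head for the pot.

```bash
python3 -m jog '[[0,0,0,0,0.3],[0,0,0,0,0],[0,0,0,0,0],[0,0,0,0,0],[0,0,0,0,0],[0,0,-1,0,0],[0,0,-2,0,0],[0,0,-3,0,0],[0,0,-3,0,0],[0,0,-3,0,0]]'; python3 -c "
from h import *
plan([.4576,-.3198,.2],1.2395-np.pi/2)"
```

```text
time: 11.3
ee_pos: [0.6052, 0.0688, 0.1733]
eef_rot: [0.817, 0.577, -0.009, -0.001]
ft_force: [1.1, 0.5, -0.0]
width: 0.0869
tcp [0.6052 0.0688 0.1733] tilt [-0.015 -0.009 -1.   ] x [ 0.334  0.943 -0.013] shift cm [-41.58  -0.96  -2.11] turn -0.009203763286197209 w 0.0869 j [-0.56  0.38  0.47  1.61 -0.17  1.22 -0.4 ] t 11.3
```

```bash
python3 -m jog '[[-2,0,-1,0,0],[-4,0,-0.5,0,0],[-5,-0.1,0,0,0],[-5,-0.1,0,0,0],[-5,-0.1,0,0,0],[-5,-0.1,0,0,0],[-5,-0.1,0,0,0],[-4,0,0,0,0],[-2,0,0,0,0],[0,0,0,0,0]]'; python3 -c "
from h import *
plan([.4576,-.3198,.18],1.2395-np.pi/2); c=snap('wrist','w3')
cv2.imwrite('pics/w3b.png',cv2.resize(cv2.imread('pics/w3.png'),(640,480)))
print(proj(c,[.4576,-.3198,.045])*1.25)"
```

```text
time: 12.3
ee_pos: [0.47, -0.289, 0.1992]
eef_rot: [0.818, 0.575, -0.004, 0.001]
ft_force: [-0.1, 0.1, 1.1]
width: 0.087
tcp [ 0.47   -0.289   0.1992] tilt [-0.005 -0.006 -1.   ] x [ 0.338  0.941 -0.007] shift cm [-3.3  -0.12  1.94] turn -0.013883861025648203 w 0.087 j [-0.13  0.23  0.69  1.75 -0.15  1.22  0.25] t 12.3
[319.1059502  264.86435512]
```

View pics/w3b.png

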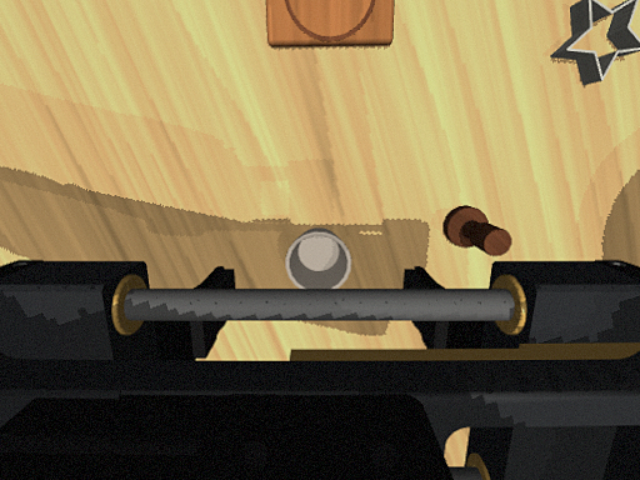

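The pot rim is centred at (318,261), within 4 px of the prediction. The stamp foot is at (465,227), top at (496,241).

```bash
python3 -m jog '[[-0.8,0,1,0,0],[-0.8,0,2,0,0],[-0.7,0,2,0,0],[0,0,2,0,0],[0,0,2,0,0],[0,0,2,0,0],[0,0,1,0,0],[0,0,0,0,0],[0,0,0,0,0],[0,0,0,0,0]]'; python3 -c "
from h import *
c=load('w3');print('pot',at(c,318/1.25,261/1.25,.045),'foot',at(c,466/1.25,227/1.25,.014),'top',at(c,496/1.25,241/1.25,.073))
p=at(c,318/1.25,262.5/1.25,.045);plan([p[0],p[1],.038],1.2395-np.pi/2)"
```

```text
time: 13.35
ee_pos: [0.4633, -0.3037, 0.0707]
eef_rot: [0.814, 0.581, -0.003, -0.001]
ft_force: [0.5, -0.3, -0.1]
width: 0.0871
pot [ 0.45790913 -0.31591483  0.045     ] foot [ 0.60518188 -0.34170364  0.014     ] top [ 0.60531642 -0.3406334   0.073     ]
tcp [ 0.4633 -0.3037  0.0707] tilt [-0.007 -0.002 -1.   ] x [ 0.325  0.946 -0.004] shift cm [-1.46 -0.1   3.27] turn 0.0006873704557519567 w 0.0871 j [-0.04  0.4   0.64  1.86 -0.28  0.98  0.39] t 13.35
```

```bash
python3 -m jog '[[-0.5,0,0,0,0],[-0.5,-0.1,0,0,0],[-0.3,0,1,0,0],[0,0,1,0,0],[0,0,0.8,0,0],[0,0,0,0,0],[0,0,0,0,0],[0,0,0,0,0],[0,0,0,0,0],[0,0,0,0,0]]'; python3 -c "
from h import *
plan([.4577,-.317,.038],1.2395-np.pi/2)"
```

```text
time: 14.35
ee_pos: [0.4586, -0.3175, 0.042]
eef_rot: [0.814, 0.581, -0.002, -0.0]
ft_force: [0.6, -0.9, 0.4]
width: 0.0871
tcp [ 0.4586 -0.3175  0.042 ] tilt [-0.004 -0.003 -1.   ] x [ 0.325  0.946 -0.004] shift cm [ 0.02 -0.1   0.4 ] turn 0.0006500711021035777 w 0.0871 j [ 0.01  0.45  0.62  1.87 -0.32  0.92  0.45] t 14.35
```

```bash
python3 -m jog '[[0,0,0.3,0,0],[0,0,0.1,0,0],[0,0,0,0,0.2],[0,0,0,0,0.6],[0,0,0,0,0.6],[0,0,0,0,0.6],[0,0,0,0,0.6],[0,0,0,0,0.6],[0,0,0,0,0.6],[0,0,0,0,0.6]]' 25;  python3 -m jog '[[0,0,-1,0,0.6],[0,0,-1.5,0,0.6],[0,0,-2,0,0.6],[0,0,-2,0,0.6],[0,0,-2,0,0.6],[0,0,-1.5,0,0.6],[0,0,-0.5,0,0.6],[0,0,0,0,0.6],[0,0,0,0,0.6],[0,0,0,0,0.6]]';python3 -c "
from h import *
plan([.5473,-.102,.14],1.2395-np.pi/2)"
```

```text
time: 15.35
ee_pos: [0.4589, -0.3175, 0.0382]
eef_rot: [0.814, 0.581, -0.002, 0.0]
ft_force: [0.3, -0.5, -0.1]
width: 0.0595
time: 16.35
ee_pos: [0.4581, -0.3175, 0.153]
eef_rot: [0.814, 0.58, -0.002, 0.001]
ft_force: [-0.5, 0.2, -1.6]
width: 0.0594
tcp [ 0.4581 -0.3175  0.153 ] tilt [-0.002 -0.003 -1.   ] x [ 0.326  0.945 -0.003] shift cm [23.29  1.4   1.23] turn -0.0008856321258199351 w 0.0594 j [-0.06  0.29  0.69  1.79 -0.2   1.13  0.36] t 16.35
```

```bash
python3 -m jog '[[1.5,0.1,0,0,0.6],[3,0.2,0,0,0.6],[3,0.2,0,0,0.6],[3,0.2,0,0,0.6],[3,0.2,0,0,0.6],[3,0.2,0,0,0.6],[3,0.2,0,0,0.6],[2,0.1,0,0,0.6],[0.5,0,0,0,0.6],[0,0,0,0,0.6]]'; python3 -c "
from h import *
plan([.5473,-.102,.0505],1.2395-np.pi/2)"
```

```text
time: 17.35
ee_pos: [0.5413, -0.1073, 0.1439]
eef_rot: [0.815, 0.579, -0.007, -0.003]
ft_force: [-0.4, -0.1, -1.9]
width: 0.0595
tcp [ 0.5413 -0.1073  0.1439] tilt [-0.016 -0.004 -1.   ] x [ 0.33   0.944 -0.008] shift cm [0.78 0.51 9.33] turn -0.004849814204415104 w 0.0595 j [-0.38  0.29  0.58  1.8  -0.16  1.12 -0.09] t 17.35
```

```bash
python3 -m jog '[[0.4,0.3,1,0,0.6],[0.2,0.1,1.5,0,0.6],[0,0,1.5,0,0.6],[0,0,1.5,0,0.6],[0,0,1,0,0.6],[0,0,0.7,0,0.6],[0,0,0,0,0.6],[0,0,0,0,0.6],[0,0,0,0,0.6],[0,0,0,0,0.6]]'; python3 -c "
from h import *
plan([.5473,-.102,.0505],1.2395-np.pi/2)"
```

```text
time: 18.35
ee_pos: [0.5433, -0.1106, 0.0641]
eef_rot: [0.818, 0.575, -0.009, -0.003]
ft_force: [-0.5, 0.7, -2.3]
width: 0.0594
tcp [ 0.5433 -0.1106  0.0641] tilt [-0.018 -0.006 -1.   ] x [ 0.339  0.941 -0.012] shift cm [0.96 0.1  1.35] turn -0.014872882560015288 w 0.0594 j [-0.34  0.4   0.55  1.85 -0.24  0.97 -0.04] t 18.35
```

```bash
python3 -m jog '[[0.4,0,0.3,0,0.6],[0.3,0.1,0.3,0,0.6],[0,0,0.2,0,0.6],[0,0,0,0,0.6],[0,0,0,0,0.6],[0,0,0,0,0.6],[0,0,0,0,0.6],[0,0,0,0,0.6],[0,0,0,0,0.6],[0,0,0,0,0.6]]'; python3 -c "
from h import *
plan([.5473,-.102,.0505],1.2395-np.pi/2);plan([.5473,-.102,.0505])"
```

```text
time: 19.35
ee_pos: [0.5476, -0.1036, 0.0564]
eef_rot: [0.818, 0.575, -0.008, -0.002]
ft_force: [0.7, -0.0, -1.8]
width: 0.0597
tcp [ 0.5476 -0.1036  0.0564] tilt [-0.016 -0.006 -1.   ] x [ 0.339  0.941 -0.011] shift cm [ 0.14 -0.08  0.59] turn -0.014300304966405442 w 0.0597 j [-0.35  0.42  0.54  1.85 -0.25  0.96 -0.05] t 19.35
tcp [ 0.5476 -0.1036  0.0564] tilt [-0.016 -0.006 -1.   ] x [ 0.339  0.941 -0.011] shift cm [ 0.14 -0.08  0.59] turn None w 0.0597 j [-0.35  0.42  0.54  1.85 -0.25  0.96 -0.05] t 19.35
```

```bash
python3 -m jog '[[0.1,0,0.2,0,0.6],[0,0,0.2,0,0.6],[0,0,0.1,0,0.6],[0,0,0.1,0,0.6],[0,0,0,0,0.6],[0,0,0,0,0.6],[0,0,0,0,0.6],[0,0,0,0,0.6],[0,0,0,0,0.6],[0,0,0,0,0.6]]'
```

```text
time: 20.35
ee_pos: [0.5479, -0.1026, 0.0504]
eef_rot: [0.818, 0.575, -0.008, -0.002]
ft_force: [-0.5, 0.3, 0.3]
width: 0.0599
```

```bash
python3 -m jog '[[0,0,0,0,0.3],[0,0,0,0,0],[0,0,0,0,0],[0,0,0,0,0],[0,0,0,0,0],[0,0,-1,0,0],[0,0,-2,0,0],[0,0,-3,0,0],[0,0,-3.5,0,0],[0,0,-3.5,0,0]]'; python3 -c "
from h import *
plan([.4547,.2958,.19],-.2)"
```

```text
time: 21.35
ee_pos: [0.5477, -0.102, 0.1829]
eef_rot: [0.818, 0.575, -0.011, -0.004]
ft_force: [0.6, 0.5, 0.2]
width: 0.0871
tcp [ 0.5477 -0.102   0.1829] tilt [-0.023 -0.007 -1.   ] x [ 0.339  0.941 -0.014] shift cm [ 34.25 -22.27  -0.76] turn -0.14661427545644745 w 0.0871 j [-0.4   0.26  0.59  1.73 -0.14  1.21 -0.12] t 21.35
```

```bash
python3 -m jog '[[2,-1.3,-0.5,0,0],[4,-2.6,0,0,0],[4,-2.6,0,0,0],[4,-2.6,0,0,0],[4,-2.6,0,0,0],[4,-2.6,0,0,0],[4,-2.6,0,0,0],[3,-2,0,0,0],[1.5,-1,0,0,0],[0,0,0,0,0]]'; python3 -m jog '[[0,0,0,-0.12,0],[0,0,0,-0.12,0],[0,0,0,-0.12,0],[0,0,0,0,0],[0,0,0,0,0],[0,0,0,0,0],[0,0,0,0,0],[0,0,0,0,0],[0,0,0,0,0],[0,0,0,0,0]]'; python3 -c "
from h import *
plan([.4547,.2958,.18],.05); c=snap('wrist','w4')
cv2.imwrite('pics/w4b.png',cv2.resize(cv2.imread('pics/w4.png'),(640,480)))
print(proj(c,[.4547,.2958,.035])*1.25)"
```

```text
time: 22.35
ee_pos: [0.466, 0.2632, 0.2024]
eef_rot: [0.821, 0.572, -0.002, 0.0]
ft_force: [0.6, -0.8, 1.4]
width: 0.0868
time: 23.35
ee_pos: [0.4687, 0.2569, 0.2056]
eef_rot: [0.707, 0.708, -0.001, 0.001]
ft_force: [0.2, -0.4, -0.5]
width: 0.0868
tcp [0.4687 0.2569 0.2056] tilt [ 0.    -0.004 -1.   ] x [-0.002  1.    -0.004] shift cm [ 3.9  -1.39  2.54] turn -0.048449622125649405 w 0.0868 j [-0.86  0.16  0.3   1.77 -0.05  1.22 -0.55] t 23.35
[304.64536251 185.84566505]
```

View pics/w4b.png

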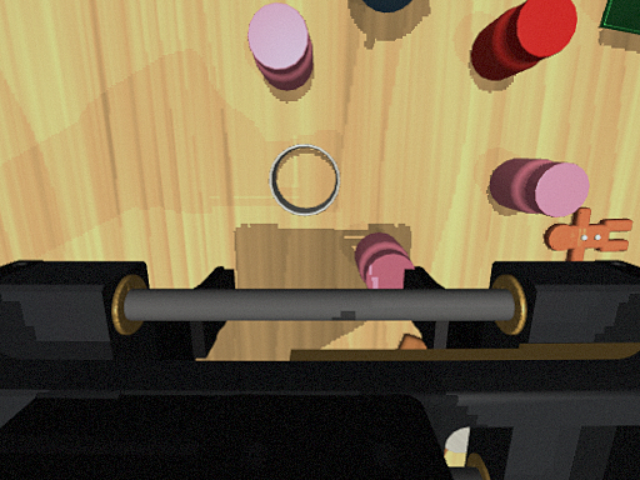

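The cutter is centred at (305,180), about 3 mm along tool +x of the prediction.

```bash
python3 -m jog '[[1,-0.4,0.5,0,0],[1.2,-0.4,1,0,0],[1,-0.4,1.5,0,0],[0.5,0,1.5,0,0],[0,0,1.5,0,0],[0,0,1,0,0],[0,0,0.5,0,0],[0,0,0,0,0],[0,0,0,0,0],[0,0,0,0,0]]'; python3 -c "
from h import *
plan([.4547,.2985,.027],.0)"
```

```text
time: 24.4
ee_pos: [0.452, 0.3021, 0.1237]
eef_rot: [0.705, 0.709, -0.002, 0.001]
ft_force: [-0.1, 0.5, 0.4]
width: 0.0868
tcp [0.452  0.3021 0.1237] tilt [-0.002 -0.003 -1.   ] x [-0.007  1.    -0.003] shift cm [-0.33  0.28  9.67] turn 0.006530265139164326 w 0.0868 j [-0.9   0.26  0.26  1.83 -0.07  1.06 -0.61] t 24.4
```

```bash
python3 -m jog '[[-0.3,0.2,1,0,0],[0,0,1.5,0,0],[0,0,2,0,0],[0,0,1.5,0,0],[0,0,1,0,0],[0,0,0.5,0,0],[0,0,0,0,0],[0,0,0,0,0],[0,0,0,0,0],[0,0,0,0,0]]'; python3 -c "
from h import *
plan([.4547,.2985,.027],.0)"
```

```text
time: 25.4
ee_pos: [0.4577, 0.2984, 0.0479]
eef_rot: [0.706, 0.708, 0.002, 0.001]
ft_force: [0.6, -0.0, -0.1]
width: 0.0868
tcp [0.4577 0.2984 0.0479] tilt [ 0.004  0.001 -1.   ] x [-0.004  1.     0.001] shift cm [ 0.01 -0.31  2.09] turn 0.003940594366404371 w 0.0868 j [-0.88  0.36  0.25  1.89 -0.11  0.9  -0.57] t 25.4
```

```bash
python3 -m jog '[[0,-0.2,0.6,0,0],[0,-0.1,0.7,0,0],[0,0,0.4,0,0],[0,0,0,0,0],[0,0,0,0,0],[0,0,0,0,0.1],[0,0,0,0,0.4],[0,0,0,0,0.6],[0,0,0,0,0.6],[0,0,0,0,0.6]]' 20; python3 -m jog '[[0,0,0,0,0.6],[0,0,-1,0,0.6],[0,0,-2,0,0.6],[0,0,-2,0,0.6],[0,0,-2.5,0,0.6],[0,0,-2.5,0,0.6],[0,0,-1.5,0,0.6],[0,0,-0.5,0,0.6],[0,0,0,0,0.6],[0,0,0,0,0.6]]';python3 -c "
from h import *
plan([.5765,-.0169,.16],1.2395-np.pi/2)"
```

```text
time: 26.4
ee_pos: [0.4548, 0.2988, 0.0302]
eef_rot: [0.706, 0.709, 0.003, 0.001]
ft_force: [0.7, -0.5, 0.3]
width: 0.0653
time: 27.4
ee_pos: [0.4539, 0.2978, 0.1585]
eef_rot: [0.706, 0.708, 0.003, 0.001]
ft_force: [0.4, 0.2, -0.2]
width: 0.065
tcp [0.4539 0.2978 0.1585] tilt [ 0.006  0.003 -1.   ] x [-0.003  1.     0.003] shift cm [-31.51  12.16  -0.16] turn 0.33466271721114005 w 0.065 j [-0.9   0.21  0.27  1.81 -0.06  1.12 -0.61] t 27.4
```

```bash
python3 -m jog '[[-1.5,0.6,-0.3,0,0.6],[-3,1.2,0,0,0.6],[-4,1.6,0,0,0.6],[-4,1.6,0,0,0.6],[-4,1.6,0,0,0.6],[-4,1.6,0,0,0.6],[-4,1.6,0,0,0.6],[-3,1,0,0,0.6],[-1.5,0.5,0,0,0.6],[0,0,0,0,0.6]]'; python3 -m jog '[[0,0,0,0.12,0.6],[0,0,0,0.12,0.6],[0,0,0,0.1,0.6],[0,0,0,0,0.6],[0,0,0,0,0.6],[0,0,0,0,0.6],[0,0,0,0,0.6],[0,0,0,0,0.6],[0,0,0,0,0.6],[0,0,0,0,0.6]]'; python3 -c "
from h import *
plan([.5765,-.0169,.06],1.2395-np.pi/2)"
```

```text
time: 28.4
ee_pos: [0.568, -0.0153, 0.1551]
eef_rot: [0.707, 0.707, -0.004, 0.001]
ft_force: [-0.0, 0.4, -0.1]
width: 0.0657
time: 29.4
ee_pos: [0.5644, -0.0148, 0.152]
eef_rot: [0.817, 0.576, -0.006, -0.001]
ft_force: [0.3, 0.6, -1.1]
width: 0.0655
tcp [ 0.5644 -0.0148  0.152 ] tilt [-0.011 -0.006 -1.   ] x [ 0.335  0.942 -0.01 ] shift cm [0.29 1.29 9.19] turn -0.010737470869486065 w 0.0655 j [-0.51  0.3   0.54  1.76 -0.16  1.14 -0.27] t 29.4
```

Before lowering I'll look at the jar and pot placings from the scene and top cameras.

```bash
python3 -m jog '[[0.2,0.4,1,0,0.6],[0,0.4,1.5,0,0.6],[0,0.3,1.5,0,0.6],[0,0,1.5,0,0.6],[0,0,1,0,0.6],[0,0,0.5,0,0.6],[0,0,0,0,0.6],[0,0,0,0,0.6],[0,0,0,0,0.6],[0,0,0,0,0.6]]'; python3 -c "
from h import *
plan([.5765,-.0169,.043],1.2395-np.pi/2); c=snap('scene','s5');
a=cv2.imread('pics/s5.png')[140:240,180:320];cv2.imwrite('pics/s5b.png',cv2.resize(a,None,fx=5,fy=5,interpolation=3))
for k in (.09,-.09):
  p=np.array([.5765+k*.3253,-.0169+k*.9456]); print([np.round((proj(c,[*p,z])-[180,140])*5) for z in (.012,.057,.087)])"
```

```text
time: 30.4
ee_pos: [0.5754, -0.0178, 0.074]
eef_rot: [0.817, 0.576, -0.008, -0.001]
ft_force: [-1.0, -0.1, -0.9]
width: 0.0655
tcp [ 0.5754 -0.0178  0.074 ] tilt [-0.013 -0.007 -1.   ] x [ 0.335  0.942 -0.011] shift cm [0.16 0.11 3.1 ] turn -0.010715087717364513 w 0.0655 j [-0.47  0.42  0.51  1.79 -0.23  1.   -0.21] t 30.4
[array([449., 219.]), array([450., 174.]), array([450., 142.])]
[array([172., 282.]), array([165., 238.]), array([160., 207.])]
```

View pics/s5b.png

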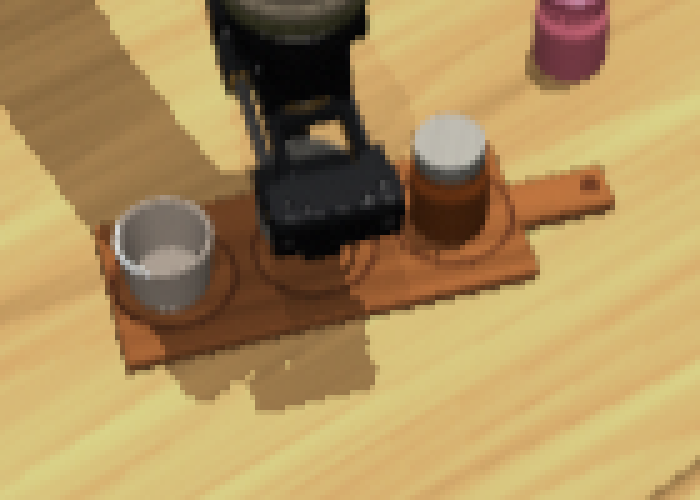

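The jar's lid is at (449,142) against a predicted (450,142), and the pot rim at (164,232) against (165,238). Both sit upright within their rings. Lowering the cutter.

```bash
python3 -m jog '[[0.1,0.1,0.7,0,0.6],[0,0,0.7,0,0.6],[0,0,0.5,0,0.6],[0,0,0.2,0,0.6],[0,0,0,0,0.6],[0,0,0,0,0.6],[0,0,0,0,0.6],[0,0,0,0,0.6],[0,0,0,0,0.6],[0,0,0,0,0.6]]'; python3 -c "
from h import *
plan([.5765,-.0169,.042],1.2395-np.pi/2)"
```

```text
time: 31.45
ee_pos: [0.577, -0.0171, 0.0519]
eef_rot: [0.817, 0.577, -0.007, -0.001]
ft_force: [-0.9, -0.2, -1.5]
width: 0.0654
tcp [ 0.577  -0.0171  0.0519] tilt [-0.012 -0.007 -1.   ] x [ 0.335  0.942 -0.01 ] shift cm [ 0.01 -0.05  0.99] turn -0.010530449480637305 w 0.0654 j [-0.46  0.45  0.5   1.8  -0.25  0.96 -0.2 ] t 31.45
```

```bash
python3 -m jog '[[0,0,0.4,0,0.6],[0,0,0.3,0,0.6],[0,0,0.2,0,0.6],[0,0,0.1,0,0.6],[0,0,0,0,0.6],[0,0,0,0,0.6],[0,0,0,0,0.6],[0,0,0,0,0.6],[0,0,0,0,0.6],[0,0,0,0,0.6]]'
```

```text
time: 32.45
ee_pos: [0.5772, -0.0171, 0.0421]
eef_rot: [0.817, 0.577, -0.006, -0.001]
ft_force: [-1.4, 0.0, 3.3]
width: 0.0653
```

Contact: +3.3 N. Release, rise, and go to the stamp.

```bash
python3 -m jog '[[0,0,0,0,0.3],[0,0,0,0,0],[0,0,0,0,0],[0,0,0,0,0],[0,0,0,0,0],[0,0,-1,0,0],[0,0,-2.5,0,0],[0,0,-3.5,0,0],[0,0,-3.5,0,0],[0,0,-3.5,0,0]]'; python3 -c "
from h import *
plan([.6058,-.3425,.2],1.2395-np.pi/2)"
```

```text
time: 33.45
ee_pos: [0.5758, -0.0166, 0.1839]
eef_rot: [0.817, 0.576, -0.011, -0.002]
ft_force: [1.1, -0.0, -0.6]
width: 0.0866
tcp [ 0.5758 -0.0166  0.1839] tilt [-0.02  -0.008 -1.   ] x [ 0.336  0.942 -0.015] shift cm [-29.71  13.75  -1.39] turn -0.011443772109082984 w 0.0866 j [-0.51  0.3   0.55  1.68 -0.16  1.22 -0.27] t 33.45
```

```bash
python3 -m jog '[[-1.5,0.7,-1,0,0],[-3.5,1.6,-0.3,0,0],[-3.5,1.6,0,0,0],[-3.5,1.6,0,0,0],[-3.5,1.6,0,0,0],[-3.5,1.6,0,0,0],[-3.5,1.6,0,0,0],[-3,1.4,0,0,0],[-1.5,0.7,0,0,0],[0,0,0,0,0]]'; python3 -c "
from h import *
plan([.6055,-.342,.14],1.2395-np.pi/2); c=snap('wrist','w6'); c2=snap('top','t6')
a=cv2.resize(cv2.imread('pics/w6.png'),(448,336))
b=cv2.resize(cv2.imread('pics/t6.png')[150:250,210:340],None,fx=4.5,fy=4.5,interpolation=3)
b=b[:,:585]; o=np.zeros((450,800,3),np.uint8);
cv2.imwrite('pics/w6b.png',a);cv2.imwrite('pics/t6b.png',b)
print(proj(c,[.6055,-.342,.073])*.875,proj(c,[.6055,-.342,.014])*.875)
for k,z in((.09,.087),(0,.047),(-.09,.057)):
  p=np.array([.5765+k*.3253,-.0169+k*.9456]); print((proj(c2,[*p,z])-[210,150])*4.5)"
```

```text
time: 34.45
ee_pos: [0.6033, -0.3278, 0.2078]
eef_rot: [0.817, 0.577, -0.007, 0.0]
ft_force: [-0.4, -0.3, -0.1]
width: 0.0873
tcp [ 0.6033 -0.3278  0.2078] tilt [-0.011 -0.009 -1.   ] x [ 0.334  0.942 -0.012] shift cm [-1.18  0.73  6.79] turn -0.009611417390068322 w 0.0873 j [ 0.    0.55  0.63  1.35 -0.31  1.35  0.29] t 34.45
[230.45458279 174.08020968] [229.57831767 162.78985964]
[147.91773838 143.17727979]
[305.93154477 206.28236172]
[465.36680805 253.30729781]
```

View pics/w6b.png

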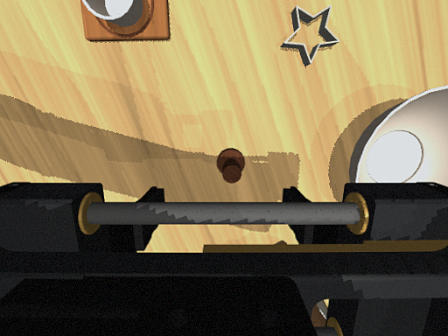

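View pics/t6b.png

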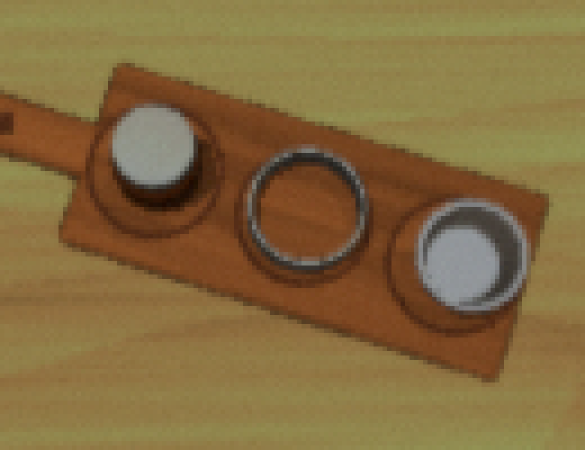

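Wrist: the stamp's top is at (231,172), as predicted. Top: jar (153,145), cutter (307,207) and pot (473,254) lie within about 5 mm of their rings.

```bash
python3 -m jog '[[-0.5,0.3,1,0,0],[-0.4,0.3,2,0,0],[0,0,2,0,0],[0,0,2,0,0],[0,0,1.5,0,0],[0,0,1,0,0],[0,0,0.5,0,0],[0,0,0,0,0],[0,0,0,0,0],[0,0,0,0,0]]'; python3 -c "
from h import *
plan([.6055,-.342,.064],1.2395-np.pi/2)"
```

```text
time: 35.55
ee_pos: [0.6099, -0.3271, 0.1032]
eef_rot: [0.812, 0.583, -0.004, -0.001]
ft_force: [0.1, 0.2, 0.3]
width: 0.0871
tcp [ 0.6099 -0.3271  0.1032] tilt [-0.007 -0.003 -1.   ] x [ 0.32   0.947 -0.005] shift cm [-1.53  0.08  3.93] turn 0.005673656993046006 w 0.0871 j [ 0.02  0.64  0.59  1.44 -0.36  1.17  0.34] t 35.55
```

```bash
python3 -m jog '[[-0.5,0.1,0,0,0],[-0.5,0,0,0,0],[-0.3,0,0.8,0,0],[0,0,1.2,0,0],[0,0,1,0,0],[0,0,0.4,0,0],[0,0,0,0,0],[0,0,0,0,0],[0,0,0,0,0],[0,0,0,0,0]]'; python3 -c "
from h import *
plan([.6055,-.342,.064],1.2395-np.pi/2)"
```

```text
time: 36.55
ee_pos: [0.6064, -0.3417, 0.0671]
eef_rot: [0.812, 0.583, -0.003, -0.0]
ft_force: [0.2, -0.1, 0.2]
width: 0.0869
tcp [ 0.6064 -0.3417  0.0671] tilt [-0.006 -0.004 -1.   ] x [ 0.32   0.947 -0.006] shift cm [-0.06 -0.07  0.31] turn 0.005246253240761556 w 0.0869 j [ 0.06  0.69  0.57  1.46 -0.39  1.12  0.37] t 36.55
```

```bash
python3 -m jog '[[0,0,0.3,0,0],[0,0,0,0,0.3],[0,0,0,0,0.7],[0,0,0,0,0.9],[0,0,0,0,0.9],[0,0,0,0,0.9],[0,0,0,0,0.9],[0,0,0,0,0.9],[0,0,0,0,0.9],[0,0,0,0,0.9]]' 20; python3 -m jog '[[0,0,0,0,0.9],[0,0,0,0,0.9],[0,0,-1,0,0.9],[0,0,-2,0,0.9],[0,0,-2,0,0.9],[0,0,-2,0,0.9],[0,0,-1.5,0,0.9],[0,0,-0.5,0,0.9],[0,0,0,0,0.9],[0,0,0,0,0.9]]'; python3 -c "
from h import *
plan([.5765,-.0169,.16],1.2395-np.pi/2)"
```

```text
time: 37.55
ee_pos: [0.6069, -0.3418, 0.0649]
eef_rot: [0.812, 0.583, -0.003, 0.001]
ft_force: [-1.7, 0.1, -1.4]
width: 0.0236
time: 38.55
ee_pos: [0.6066, -0.3412, 0.1601]
eef_rot: [0.813, 0.583, -0.003, -0.0]
ft_force: [-1.0, -0.0, -0.3]
width: 0.0229
tcp [ 0.6066 -0.3412  0.1601] tilt [-0.005 -0.004 -1.   ] x [ 0.321  0.947 -0.005] shift cm [ 29.75 -13.25  -0.1 ] turn 0.004990261962175779 w 0.0229 j [ 0.04  0.6   0.61  1.38 -0.34  1.27  0.34] t 38.55
```

```bash
python3 -m jog '[[1.5,-0.7,-0.5,0,0.9],[3.5,-1.5,0,0,0.9],[3.5,-1.5,0,0,0.9],[3.5,-1.5,0,0,0.9],[3.5,-1.5,0,0,0.9],[3.5,-1.6,0,0,0.9],[3.5,-1.6,0,0,0.9],[2.5,-1.2,0,0,0.9],[1,-0.5,0,0,0.9],[0,0,0,0,0.9]]'; python3 -c "
from h import *
plan([.5772,-.0171,.1],1.2395-np.pi/2)"
```

```text
time: 39.55
ee_pos: [0.5734, -0.0472, 0.1533]
eef_rot: [0.813, 0.582, -0.01, -0.004]
ft_force: [0.2, 0.6, -0.3]
width: 0.0233
tcp [ 0.5734 -0.0472  0.1533] tilt [-0.021 -0.005 -1.   ] x [ 0.322  0.947 -0.011] shift cm [ 3.03 -0.51  5.31] turn 0.003696887418853656 w 0.0233 j [-0.47  0.34  0.58  1.72 -0.19  1.16 -0.17] t 39.55
```

```bash
python3 -m jog '[[0.8,-0.1,0,0,0.9],[0.8,-0.2,0.5,0,0.9],[0.6,-0.1,1,0,0.9],[0.2,0,1,0,0.9],[0,0,0.5,0,0.9],[0,0,0,0,0.9],[0,0,0,0,0.9],[0,0,0,0,0.9],[0,0,0,0,0.9],[0,0,0,0,0.9]]'; python3 -c "
from h import *
plan([.5772,-.0171,.08],1.2395-np.pi/2)"
```

```text
time: 40.55
ee_pos: [0.5769, -0.0289, 0.1193]
eef_rot: [0.815, 0.579, -0.011, -0.003]
ft_force: [0.3, 0.4, 0.1]
width: 0.0235
tcp [ 0.5769 -0.0289  0.1193] tilt [-0.022 -0.008 -1.   ] x [ 0.33   0.944 -0.015] shift cm [ 1.18 -0.29  3.92] turn -0.0051807702812523004 w 0.0235 j [-0.49  0.38  0.56  1.74 -0.21  1.1  -0.2 ] t 40.55
```

```bash
python3 -m jog '[[0.4,-0.1,0,0,0.9],[0.4,-0.1,0,0,0.9],[0.2,0,0,0,0.9],[0,0,0,0,0.9],[0,0,0,0,0.9],[0,0,0,0,0.9],[0,0,0,0,0.9],[0,0,0,0,0.9],[0,0,0,0,0.9],[0,0,0,0,0.9]]'; python3 -c "
from h import *
plan([.5772,-.0171,.078],1.2395-np.pi/2);c=snap('scene','s7');
a=cv2.imread('pics/s7.png')[140:240,180:320];cv2.imwrite('pics/s7b.png',cv2.resize(a,None,fx=5,fy=5,interpolation=3))"
```

```text
time: 41.55
ee_pos: [0.5787, -0.0178, 0.1198]
eef_rot: [0.815, 0.579, -0.011, -0.003]
ft_force: [0.9, 0.4, -0.6]
width: 0.0233
tcp [ 0.5787 -0.0178  0.1198] tilt [-0.021 -0.008 -1.   ] x [ 0.33   0.944 -0.014] shift cm [ 0.07 -0.09  4.18] turn -0.004944351712635298 w 0.0233 j [-0.5   0.38  0.55  1.74 -0.21  1.1  -0.22] t 41.55
```

View pics/s7b.png

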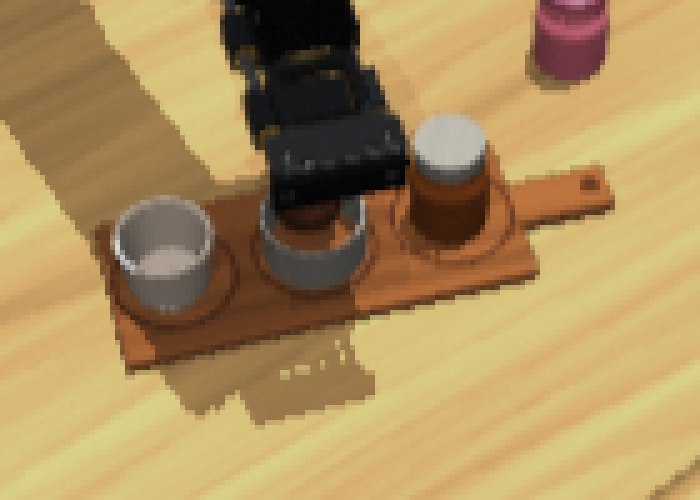

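The stamp's foot, (308,210), hangs over the cutter, (313,222), and everything else is upright. Lowering.

```bash
python3 -m jog '[[0,-0.1,0.6,0,0.9],[0,0,0.8,0,0.9],[0,0,0.8,0,0.9],[0,0,0.6,0,0.9],[0,0,0.3,0,0.9],[0,0,0,0,0.9],[0,0,0,0,0.9],[0,0,0,0,0.9],[0,0,0,0,0.9],[0,0,0,0,0.9]]'; python3 -c "
from h import *
plan([.5772,-.0171,.077],1.2395-np.pi/2)"
```

```text
time: 42.6
ee_pos: [0.5768, -0.0177, 0.0856]
eef_rot: [0.815, 0.579, -0.011, -0.003]
ft_force: [-0.5, -0.3, -1.2]
width: 0.0232
tcp [ 0.5768 -0.0177  0.0856] tilt [-0.022 -0.008 -1.   ] x [ 0.33   0.944 -0.015] shift cm [0.09 0.03 0.86] turn -0.005051055471235966 w 0.0232 j [-0.49  0.42  0.54  1.77 -0.24  1.04 -0.2 ] t 42.6
```

```bash
python3 -m jog '[[0,0,0.3,0,0.9],[0,0,0.3,0,0.9],[0,0,0.2,0,0.9],[0,0,0,0,0.9],[0,0,0,0,0.9],[0,0,0,0,0.9],[0,0,0,0,0.9],[0,0,0,0,0.9],[0,0,0,0,0.9],[0,0,0,0,0.9]]'
```

```text
time: 43.6
ee_pos: [0.5768, -0.0178, 0.0772]
eef_rot: [0.815, 0.579, -0.011, -0.003]
ft_force: [0.8, -0.9, -1.0]
width: 0.0235
```

```bash
python3 -m jog '[[0,0,0.15,0,0.9],[0,0,0,0,0.9],[0,0,0,0,0.9],[0,0,0,0,0.9],[0,0,0,0,0.7],[0,0,0,0,0.5],[0,0,0,0,0.5],[0,0,0,0,0.5],[0,0,0,0,0.5],[0,0,0,0,0.5]]';python3 -m jog '[[0,0,-0.5,0,0.4],[0,0,-1,0,0.3],[0,0,-2,0,0.3],[0,0,-3,0,0.3],[0,0,-3,0,0.3],[-3,0,-2,0,0.3],[-4,0,-1,0,0.3],[-4,0,0,0,0.3],[-4,0,0,0,0.3],[-4,0,0,0,0.3]]';python3 -m jog '[[-4,0,0,0,0],[-3,0,0,0,0],[-2,0,0,0,0],[0,0,0,0,0],[0,0,0,0,0],[0,0,0,0,0],[0,0,0,0,0],[0,0,0,0,0],[0,0,0,0,0],[0,0,0,0,0]]'; python3 -c "
from h import *
c2=snap('top','t8');c=snap('scene','s8')
b=cv2.resize(cv2.imread('pics/t8.png')[150:250,210:340],None,fx=3.8,fy=3.8,interpolation=3)
a=cv2.resize(cv2.imread('pics/s8.png')[140:240,190:305],None,fx=2.6,fy=2.6,interpolation=3)
o=np.zeros((380,800,3),np.uint8);o[:,:494]=b[:380];o[:260,496:496+299]=a;cv2.imwrite('pics/f.png',o)
for k,z in((.09,.087),(0,.047),(0,.085),(-.09,.057)):
  p=np.array([.5765+k*.3253,-.0169+k*.9456]); print((proj(c2,[*p,z])-[210,150])*3.8)"
```

```text
time: 44.6
ee_pos: [0.5773, -0.018, 0.0762]
eef_rot: [0.815, 0.579, -0.01, -0.003]
ft_force: [-0.7, 0.1, -0.9]
width: 0.0434
time: 45.6
ee_pos: [0.5187, -0.1962, 0.2166]
eef_rot: [0.812, 0.583, -0.007, -0.001]
ft_force: [0.7, 0.2, -0.2]
width: 0.0609
time: 46.6
ee_pos: [0.4871, -0.2879, 0.2236]
eef_rot: [0.814, 0.581, -0.005, 0.001]
ft_force: [-0.5, 0.4, -0.1]
width: 0.0871
[124.90831241 120.90525849]
[258.34219336 174.19399434]
[261.54160766 164.49279345]
[392.97641569 213.90394037]
```

View pics/f.png

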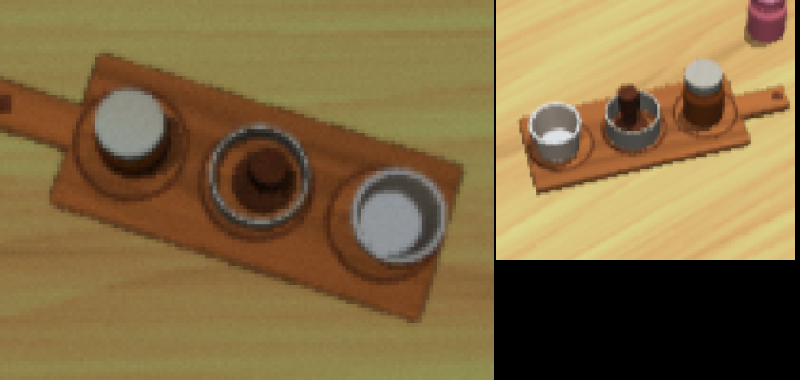

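Top view: jar (130,123), cutter (259,176), stamp (267,167) and pot (399,216). All are within about 4 mm of target and upright, and the gripper is well clear. Handing in.

```bash
python3 -c "
from h import *
A=load('top0')['pixels'].astype(int);B=load('t8')['pixels'].astype(int)
for n,(x0,x1,y0,y1) in dict(star=(330,370,112,148),man=(164,196,116,156)).items(): print(n,np.abs(A-B)[y0:y1,x0:x1].mean())
print(r.close_job())"
```

```text
star 3.16712962962963
man 3.19765625
the job is handed in; nothing more can be done
None
```

The decorating set is laid out on the board and the job is handed in, at about 47 s of the 109 s allowed. The amber jar is on the handle ring, the white pot on the far ring, and the steel cutter on the middle ring with the stamp standing inside it.

My last top and scene pictures showed these offsets against the 13 mm allowed:

| Item | Offset |
|---|---|
| Jar | about 3 mm from its ring |
| Pot | about 4 mm from its ring |
| Cutter | about 1 mm from its ring |
| Stamp | about 3–4 mm from the cutter's centre |

- **State at hand-in:** All four items looked upright and released, with the gripper open and well clear.
- **Bystanders:** The star and the gingerbread man looked unchanged between the first and last top pictures. I never reached for the pink or red jars.
- **Disagreements:** The wrist and top cameras differed by 3–5 mm on the jar, pot and cutter positions, well within tolerance. The stamp's touchdown gave no clear force signal, so I took its standing on the board from the release height and the pictures.

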